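# Move three power-supply parts on to their next stations

## Robot

A 6-joint arm with a two-finger parallel gripper is mounted at the origin on the work surface. World frame = base frame: x ahead of the robot, y to its left, z up, the work surface at z = 0. Lengths are in mm, angles in rad, forces in N, time in s.
With the tool pointing down it reaches from about 425 to 925 mm from the base axis. Payload 12.5 kg.
Tool frame: the origin (TCP) lies on the centre line of the jaws, within the pads' length; the fingertips stand arm.tip_reach ahead of it and the grasp point (between the pads) is the TCP (arm.tip_reach is the distance from the TCP to the fingertips, in mm); z points along the fingers, y is the direction in which the jaws open and shut (so a half turn about z gives the same grasp; the last joint's range is limited). The gripper opens to 85 mm and grips with 20 to 120 N. Pads are 22 mm wide; open, the fingers measure 114 mm over their backs; the gripper's body (76 mm by 85 mm) begins 54 mm behind the grasp point. The pads swing forward as they close: fully open they stand 13 mm farther back than shut.
Start: joints at [1.033, 0.491, 1.559, -0, 1.092, -0.106], TCP at [261.551, 567.656, 250.327] pointing down, gripper open.
Joint ranges: [-3.1, 3.1], [-0.84, 2.19], [0.05, 2.79], [-1.13, 4.28], [0.06, 2.93], [-2.69, 2.69]. Speed limits (rad/s): [2.22, 2.22, 2.79, 3.14, 3.14, 3.14].

## Interface

Orientations are given as a rotation vector (axis times angle).
In Python, from bench import arm, viewer gives the robot as it stands.
- The arm moves only by the tool drive_tool, never from a script. Its argument "steps" is one flat list of numbers, 7 for each row, row after row: the shift along the world's x, y, z in cm, then the turn, a rotation vector about the world's x, y, z in degrees, then the gripper's target within -1 to 1 (fully open at 1, half-way at 0, shut at -1). In form: [dx, dy, dz, ax, ay, az, hand, dx, dy, dz, ax, ay, az, hand, ...]. A call has 1 to 10 rows; each row is the pose to reach, as a shift and turn from the pose measured when the call began; what a row does not reach only later rows make up. A row lasts 1/8 s, in which the tool goes at most 62.5 mm and 10.7 degrees, less where a joint would pass 70% of its speed; a pose out of reach is approached as far as the arm can. A call with a gripper value outside its range is refused whole. The fingers move at their own pace and stop on an object; "newtons" is the grip in N (left out, the last holds). Time passes only in rows, so rows that repeat a pose let the fingers close. It gives the time, the measured TCP pose, the force and the opening at its end, in the units of the state.
- arm.observe(): the state, without advancing time (a new reading comes with each control period).
- viewer.snapshot(name): name is "scene" or "top" or "wrist"; returns a dict with "color" (480x640x3 uint8, blue, green, red), "z_map" (480x640 float32, mm along the optical axis (not along the pixel's ray), 0 where there is no reading), "intrinsics" (3x3 intrinsics, pixels), "k1" (the pictures are not rectified: a ray, as slopes to the right and down, at radius r is drawn at 1 + k1 r^2 times it, then the intrinsics apply), "pose" (4x4, takes a point from camera to world coordinates). Camera axes: x right, y up, looking along -z (the intrinsics and any distortion apply to the point x, -y, -z); pixel columns grow to the right and rows downward; lengths in mm; the calibration is good to about 2 mm. A picture is of the moment at which its call begins.
- arm.job_done(): hands the job in, once; it reports no verdict.
The state is a dict: "time_s": time; "joint_positions": joint angles; "joint_vel": joint speeds; "joint_efforts": joint torques, N m; "ee_pos": TCP position; "eef_rot": TCP orientation; "ft_force": force on the tool from outside, world axes, zero at the start; "torque": the same for the moment, N m; "width": finger opening in mm.
Only numpy, scipy, OpenCV 4.12 (cv2) and the standard library are available. Lean on these libraries where they do the work, as an engineer would, in place of code of your own. Each camera call takes 0.05 s, during which the arm holds its last target. There are 200 camera calls.

## Task

First flip the toggle clamp's arm up past centre so that it stays open, with the plate still lying in the jig. Then move the three metal parts on, using the free rubber pad as the parking place for one of them on the way: the flat plate from the clamp jig to the nest with the rectangular base, the angle bracket from there to the nest with the round base, and the finned heat sink from there into the clamp jig. Set every part down without dropping it, flat and upright, centred and squared up on its bed between the end stops; leave the clamp open, and the bottle and spool where they stand.

Things in the scene. Friction and masses are not known exactly. Their poses are not given: they have to be found in the camera images.
- plate: Flat aluminium plate 60 x 40 x 12 mm (x, y, z) with four small dark screw marks, 80 g. Origin: centre of its underside, x along its length, z up. Starts on the clamp jig's bed under the clamp.
- bracket: Aluminium angle bracket (L section), 60 mm long (x): foot 60 x 44 x 10 mm, and an upright wall 10 mm thick along its +y edge (y = 12 to 22 mm), 44 mm high over all, 125 g. Origin: centre of the foot's underside, z up. Starts on the rectangular nest's bed, fully on the foot.
- heatsink: Aluminium heat sink 60 x 36 x 30 mm (x, y, z): 8 mm base with five 4 mm upright fins running along x, the outer two flush with its sides, 100 g. Origin: centre of its underside, z up. Starts on the round nest's bed.
- clamp_jig: Clamp jig: grey base 195 x 90 x 6 mm (x -60 to +135) with a bed and, at its +x end, a toggle clamp on steel cheeks (x 90 to 124, z to 74, 30 mm wide). Raised dark bed 92 x 34 mm (x, y), top at z 24 mm, with a 6 mm high stop at each x end, 76 mm between the stops; long sides open. Origin: bench level under the bed's centre; x along the bed, z up. Fixed.
- clamp_arm (a joint): Clamp arm, rad: 0 shut (level over the bed), 2.0 open stop. Pivot along the jig's y at x 105, z 62 mm (jig frame). Bar 14 mm wide (y), 12 thick, ends at x 0 when shut; last 33 mm a black sleeve 16 wide, to pinch across y and lead round the pivot. Its foot hangs to z 37 at x 8, 1 mm over the plate. 120 g, turns freely; falls shut below 1.5 rad, falls open past 1.75.
- rect_nest: Nest with a rectangular grey base 120 x 90 x 6 mm. Raised dark bed 92 x 34 mm (x, y), top at z 24 mm, with a 6 mm high stop at each x end, 76 mm between the stops; long sides open. Origin: bench level under the bed's centre; x along the bed, z up. Fixed.
- round_nest: Nest with a round grey base, 124 mm across and 6 mm thick. Raised dark bed 92 x 34 mm (x, y), top at z 24 mm, with a 6 mm high stop at each x end, 76 mm between the stops; long sides open. Origin: bench level under the bed's centre; x along the bed, z up. Fixed.
- pad: Free parking spot: black rubber pad 120 x 100 x 8 mm (x, y, z), flat on the bench, empty at the start. Origin: bench level under its centre. Fixed.
- flux_bottle: Bystander: small bottle 38 mm across, 75 mm tall, standing. Origin: centre of its underside.
- spool: Bystander: metal spool standing on its flange, 54 mm across, 42 mm tall. Origin: centre of its underside.
Not all that is in view belongs to the job. What is shaped like the heatsink but blue or red is not meant.

How it is judged (in metres and radians):
On the way, in this order (a step that is already met when the one before it is completed fails the run):
1. The clamp arm is open past centre while the plate still lies in the jig (value of joint clamp_arm above 1.65 rad and horizontal distance between plate and clamp_jig below 0.012 m and z of plate in the frame of clamp_jig below 0.03 m), for 0.2 s.
2. One part is parked, let go, on the rubber pad (((horizontal distance between plate and pad below 0.04 m and z of plate in the frame of pad below 0.012 m and angle between plate's own z axis and vertical below 0.1 rad and contact force between the fingers and plate below 0.05 N and linear speed of plate below 0.03 m/s) or (horizontal distance between bracket and pad below 0.04 m and z of bracket in the frame of pad below 0.012 m and angle between bracket's own z axis and vertical below 0.1 rad and contact force between the fingers and bracket below 0.05 N and linear speed of bracket below 0.03 m/s) or (horizontal distance between heatsink and pad below 0.04 m and z of heatsink in the frame of pad below 0.012 m and angle between heatsink's own z axis and vertical below 0.1 rad and contact force between the fingers and heatsink below 0.05 N and linear speed of heatsink below 0.03 m/s))), for 0.2 s.
At the end, for the whole second after the job is handed in: Plate on the rectangular nest, bracket on the round nest, heat sink in the clamp jig: each lying on the bed's top (within 3 mm), within 12 mm of its centre and 0.2 rad of its direction (either way round), upright within 0.1 rad and at rest; clamp arm open beyond 1.65 rad (horizontal distance between plate and rect_nest below 0.012 m and z of plate in the frame of rect_nest between 0.021 and 0.027 m and angle between the x axis of plate and the x axis of rect_nest, either way round below 0.2 rad and angle between each of plate, bracket, heatsink's own z axis and vertical below 0.1 rad and linear speed of each of plate, bracket, heatsink below 0.03 m/s and angular speed of each of plate, bracket, heatsink below 0.3 rad/s and horizontal distance between bracket and round_nest below 0.012 m and z of bracket in the frame of round_nest between 0.021 and 0.027 m and angle between the x axis of bracket and the x axis of round_nest, either way round below 0.2 rad and horizontal distance between heatsink and clamp_jig below 0.012 m and z of heatsink in the frame of clamp_jig between 0.021 and 0.027 m and angle between the x axis of heatsink and the x axis of clamp_jig, either way round below 0.2 rad and value of joint clamp_arm above 1.65 rad and velocity of joint clamp_arm below 0.1 rad/s); the robot touches nothing.
It fails at once if a bystander is moved by more than 30 mm or tipped (distance of any of flux_bottle, spool from where it was at the start of the episode above 0.03 m or angle between any of flux_bottle, spool's own z axis and vertical above 0.3 rad).
It fails at once if a part is dropped or thrown (moves faster than 0.6 m/s untouched by the fingers) ((linear speed of plate above 0.6 m/s and contact force between the fingers and plate below 0.01 N) or (linear speed of bracket above 0.6 m/s and contact force between the fingers and bracket below 0.01 N) or (linear speed of heatsink above 0.6 m/s and contact force between the fingers and heatsink below 0.01 N)).
It also fails if it takes over 134 s, if anything falls off the work surface, if the arm or the gripper's body presses on something with over 40 N, if the wrist force passes 120 N, or if a joint passes its speed limit or range.

## Working session

There is one attempt and no reset: what is moved stays moved. The work goes in short steps, Python scripts to look and compute and a tool call to move; the robot and the scene stay as the last step left them, time stands still between calls to the robot, and variables do not carry over. Pictures are saved under pics/ and viewed, about 12 in all and at most 16, crops included, and the job is handed in when it is done.

Besides the shell and the picture viewer there is one more tool, called as name(argument=value, ...) on one line, values as JSON. drive_tool: Moves the arm, as the interface text tells. Its arguments: {"type":"object","properties":{"steps":{"type":"array"},"newtons":{"type":"number"}},"required":["steps"]}

```bash
mkdir -p pics; ls; cat > h.py <<'E'
import numpy as np, cv2
from bench import arm, viewer
def snap(n):
    s=viewer.snapshot(n); return s
def rays(s,uv):
    K=np.array(s["intrinsics"],float);uv=np.atleast_2d(np.array(uv,float))
    d=np.stack([(uv[:,0]-K[0,2])/K[0,0],(uv[:,1]-K[1,2])/K[1,1]],1)
    p=d.copy()
    for _ in range(20): p=d/(1+s["k1"]*(p**2).sum(1,keepdims=True))
    return np.c_[p[:,0],-p[:,1],-np.ones(len(p))]
def toplane(s,uv,z):
    P=np.array(s["pose"]);r=rays(s,uv)@P[:3,:3].T;o=P[:3,3]
    return o+r*((z-o[2])/r[:,2])[:,None]
def cloud(s):
    v,u=np.mgrid[0:480,0:640];uv=np.c_[u.ravel(),v.ravel()]
    P=np.array(s["pose"]);r=rays(s,uv)*s["z_map"].reshape(-1,1)
    return (r@P[:3,:3].T+P[:3,3]).reshape(480,640,3)
E
python3 - <<'E'
from h import *
import pickle
for n in ("scene","top"):
    s=snap(n);cv2.imwrite(f"pics/{n}0.png",s["color"]);pickle.dump(s,open(f"{n}0.pkl","wb"))
    print(n,np.round(s["pose"],3).tolist(),s["intrinsics"],s["k1"])
print(arm.observe(),arm.tip_reach)
E
```

```text
pics
scene [[0.141, -0.631, 0.763, 1527.567], [0.99, 0.077, -0.12, -160.721], [0.016, 0.772, 0.635, 866.14], [0.0, 0.0, 0.0, 1.0]] [[625.136318     0.         337.03581142]
 [  0.         625.136318   237.79377274]
 [  0.           0.           1.        ]] -0.2072750992874378
top [[-0.02, 0.984, -0.179, 390.014], [-1.0, -0.023, -0.011, 6.994], [-0.015, 0.179, 0.984, 963.41], [0.0, 0.0, 0.0, 1.0]] [[437.32940831   0.         326.97332446]
 [  0.         437.32940831 233.47286025]
 [  0.           0.           1.        ]] -0.031435147299519135
{'time_s': 0.1, 'joint_positions': array([ 1.03341130e+00,  4.91528706e-01,  1.55937722e+00,  4.06381917e-05,
        1.09170488e+00, -1.05611886e-01]), 'joint_vel': array([ 0.00054038, -0.00062083, -0.0012169 ,  0.00019568,  0.00044601,
       -0.00095455]), 'joint_efforts': array([ 3.23332548e-03, -6.19451737e+01, -2.62026626e+01, -1.11873483e-04,
        2.97444800e-03, -3.72820205e-05]), 'ee_pos': array([261.44045557, 567.50127628, 249.77177346]), 'eef_rot': array([-6.72924009e-01, -3.06831211e+00,  1.49929426e-03]), 'ft_force': array([-0.47102144, -0.5238024 ,  1.07158654]), 'torque': array([-0.04320623, -0.00027343,  0.02209293]), 'width': 85.3640783305871} 19.0
```

View pics/top0.png

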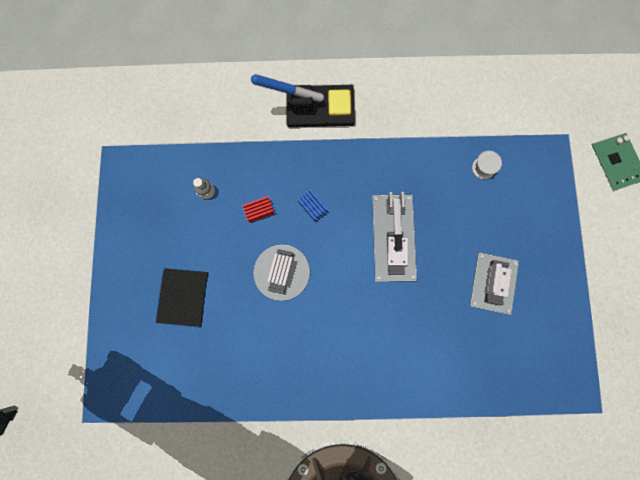

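View pics/scene0.png

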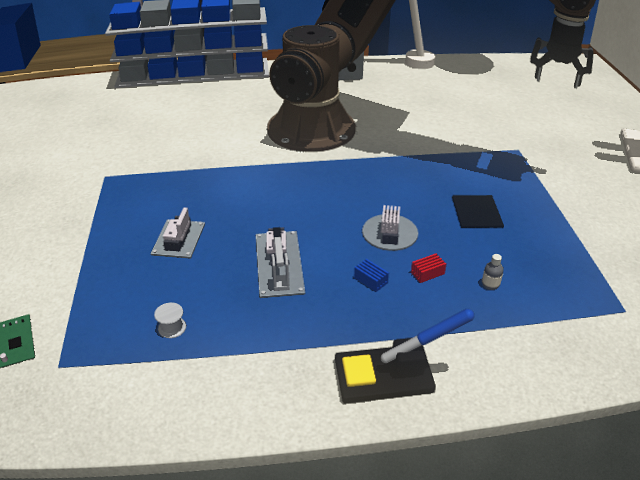

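Top view: clamp jig around (395,240) with its cheeks at the far end (397,200); rect nest with bracket (496,283); round nest with heat sink (281,272); pad (182,297); bottle (203,188); spool (487,163). The scene view agrees; the blue and red blocks are decoys.

```bash
python3 - <<'E'
from h import *
import pickle
s=pickle.load(open("top0.pkl","rb"));C=cloud(s);img=s["color"]
hsv=cv2.cvtColor(img,cv2.COLOR_BGR2HSV)
print("mat z",np.nanmedian(C[320:400,300:400,2]))
mat=((hsv[...,0]>95)&(hsv[...,0]<125)&(hsv[...,1]>120)).astype(np.uint8)
wins=dict(jig=(368,185,424,290),rect=(462,245,530,322),rnd=(246,238,318,306),pad=(150,260,215,335),bottle=(185,170,220,205),spool=(468,145,508,185))
for n,(a,b,c,d) in wins.items():
    m=np.zeros_like(mat);m[b:d,a:c]=1-mat[b:d,a:c]
    cs,_=cv2.findContours(m,cv2.RETR_EXTERNAL,cv2.CHAIN_APPROX_NONE);k=max(cs,key=cv2.contourArea)[:,0]
    z=8 if n=="pad" else 6
    w=toplane(s,k,z)[:,:2].astype(np.float32)
    print(n,cv2.minAreaRect(w),"circ",cv2.minEnclosingCircle(w), "zmax",C[b:d,a:c,2].max())
# parts: bright pixels on beds
for n,z in (("jig",36),("rect",44),("rnd",54)):
    a,b,c,d=wins[n];sub=C[b:d,a:c].reshape(-1,3);col=img[b:d,a:c].reshape(-1,3)
    if n=="rect":
        for lo,hi in((28,40),(60,75)):
            q=sub[(sub[:,2]>lo)&(sub[:,2]<hi)&(col.min(1)>120)];print(n,lo,len(q),cv2.minAreaRect(q[:,:2].astype(np.float32)),np.median(q[:,2]))
    elif n=="rnd":
        q=sub[(sub[:,2]>28)&(col.min(1)>90)];print(n,cv2.minAreaRect(q[:,:2].astype(np.float32)),np.percentile(q[:,2],[5,50,95]))
    else:
        q=sub[(sub[:,2]>28)&(sub[:,2]<42)&(col.min(1)>120)];print(n,cv2.minAreaRect(q[:,:2].astype(np.float32)),np.percentile(q[:,2],[5,50,95]))
        q=sub[(sub[:,2]>52)];print("arm",cv2.minAreaRect(q[:,:2].astype(np.float32)),len(q))
crop=cv2.resize(img[180:330,240:530],None,fx=2.7,fy=2.7,interpolation=cv2.INTER_CUBIC);cv2.imwrite("pics/crop0.png",crop)
E
```

```text
mat z 1.0589478640956713
jig ((556.9522705078125, -130.11581420898438), (92.70870971679688, 203.8138427734375), 89.71514129638672) circ ((553.9237670898438, -130.29356384277344), 107.36433410644531) zmax 963.410240651689
rect ((446.8983154296875, -343.91375732421875), (93.10953521728516, 123.05902099609375), 76.68281555175781) circ ((447.2387390136719, -343.80224609375), 74.79935455322266) zmax 963.410240651689
rnd ((481.5818786621094, 120.85806274414062), (123.43206787109375, 123.2280502319336), 89.24002075195312) circ ((481.44549560546875, 120.32762145996094), 63.15851593017578) zmax 963.410240651689
pad ((431.0931701660156, 338.41912841796875), (99.95282745361328, 118.13055419921875), 83.95817565917969) circ ((431.29754638671875, 339.088623046875), 75.62096405029297) zmax 963.410240651689
bottle ((677.2352294921875, 299.2468566894531), (60.73609924316406, 41.25554275512695), 55.28749084472656) circ ((677.523193359375, 298.6178283691406), 30.764175415039062) zmax 963.410240651689
spool ((716.8367309570312, -350.5352783203125), (57.864646911621094, 75.98974609375), 42.825260162353516) circ ((716.751708984375, -350.61083984375), 38.317935943603516) zmax 963.410240651689
jig ((562.6353759765625, -132.54415893554688), (40.07787322998047, 150.0729217529297), 88.44337463378906) [33.24275999 36.1146601  39.31223268]
arm ((504.22796630859375, -88.8125991821289), (71.25146484375, 289.5130310058594), 63.83502197265625) 534
rect 28 291 ((443.9893493652344, -342.984130859375), (43.12958526611328, 87.8014907836914), 77.80933380126953) 34.35542501848079
rect 60 171 ((453.0057678222656, -328.5733642578125), (11.468981742858887, 60.0302848815918), 78.1644287109375) 67.42040654414177
rnd ((461.138427734375, 66.25753021240234), (160.2884521484375, 92.68665313720703), 69.84113311767578) [29.29301615 49.97693604 56.25558235]
```

View pics/crop0.png

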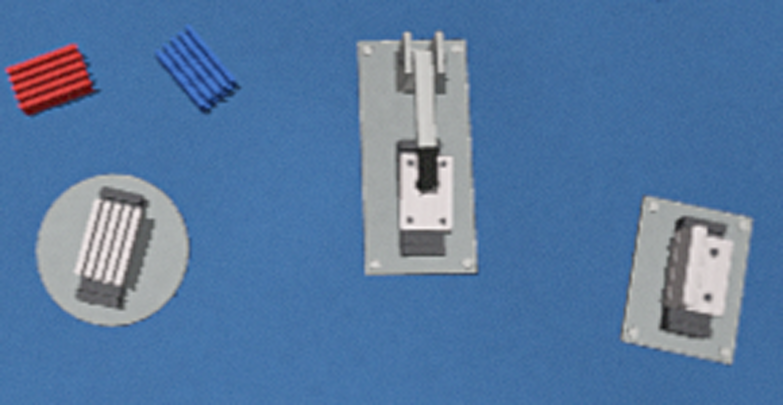

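drive_tool(steps=[5, -8, 5, 0, 0, 6, 1, 10, -16, 6, 0, 0, 12, 1, 13, -22, 6, 0, 0, 18, 1, 16, -28, 6, 0, 0, 24.7, 1, 18, -34, 6, 0, 0, 24.7, 1, 20, -40, 6, 0, 0, 24.7, 1, 22, -46, 6, 0, 0, 24.7, 1, 22, -52, 6, 0, 0, 24.7, 1, 22, -58, 6, 0, 0, 24.7, 1, 22, -63, 6, 0, 0, 24.7, 1])

```text
time_s: 1.35
ee_pos: [476.9, -1.7, 309.5]
eef_rot: [-0.001, -3.141, 0.001]
ft_force: [0.5, 0.4, 0.2]
width: 85.2
```

drive_tool(steps=[0, -3, 0, 0, 0, 0, 1, 0, -6, 0, 0, 0, 0, 1, 0, -6.5, 0, 0, 0, 0, 1, 0, -6.5, 0, 0, 0, 0, 1])

```text
time_s: 1.85
ee_pos: [476.8, -66.5, 309.4]
eef_rot: [-0.002, -3.141, 0.001]
ft_force: [-0.4, 0.1, 0.3]
width: 85.2
```

```bash
python3 - <<'E'
from h import *
import pickle
s=snap("wrist");cv2.imwrite("pics/w1.png",s["color"]);pickle.dump(s,open("w1.pkl","wb"))
print(np.round(s["pose"],3).tolist(),s["intrinsics"],s["k1"]);o=arm.observe();print(o["ee_pos"],o["eef_rot"],o["joint_positions"],o["ft_force"])
E
```

```text
[[0.0, -0.948, -0.318, 393.868], [1.0, -0.0, 0.001, -67.487], [-0.001, -0.318, 0.948, 432.616], [0.0, 0.0, 0.0, 1.0]] [[422.48004499   0.         320.23235663]
 [  0.         422.48004499 238.84311404]
 [  0.           0.           1.        ]] 0.03174435256098884
[476.88245633 -66.04386516 309.44329065] [-7.30923967e-04 -3.14114205e+00  1.05385232e-03] [-2.74549039e-01  2.22237377e-01  1.81528383e+00 -8.59759971e-04
  1.10432333e+00 -1.84449321e+00] [-0.12644902  0.1916261   0.07101078]
```

View pics/w1.png

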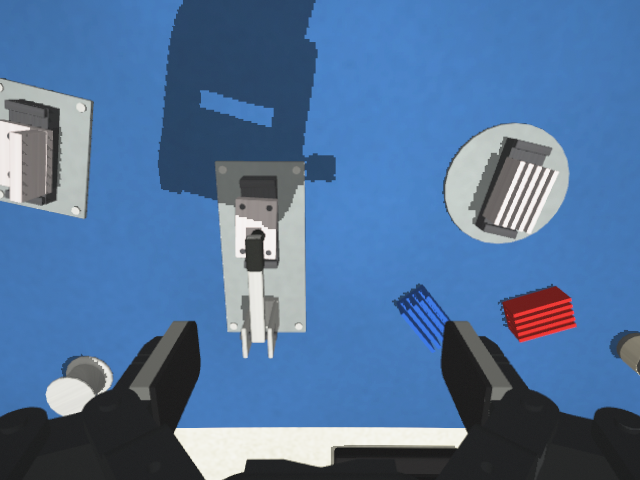

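The wrist view shows everything needed: jig base corners about (217,162), (303,161), (306,331), (228,333); sleeve at (256,250); heat sink (522,190); part of the bracket (30,150).

```bash
cat >> h.py <<'E'
def nonmat(img,win):
    h=cv2.cvtColor(img,cv2.COLOR_BGR2HSV)
    mat=(h[...,0]>95)&(h[...,0]<128)&(h[...,1]>110)
    m=np.zeros(img.shape[:2],np.uint8);a,b,c,d=win;m[b:d,a:c]=(~mat[b:d,a:c]).astype(np.uint8)
    cs,_=cv2.findContours(m,cv2.RETR_EXTERNAL,cv2.CHAIN_APPROX_NONE)
    return max(cs,key=cv2.contourArea)[:,0]
def brt(s,win,z,thr=150):
    """bright blob -> minAreaRect in world on plane z"""
    a,b,c,d=win;g=s["color"][b:d,a:c].min(2);m=(g>thr).astype(np.uint8)
    return m
E
python3 - <<'E'
from h import *
import pickle
s=pickle.load(open("w1.pkl","rb"));C=cloud(s)
k=nonmat(s["color"],(205,150,320,345));w=toplane(s,k,6)[:,:2]
print("jig",cv2.minAreaRect(w.astype(np.float32)))
y0=np.median(w[:,1]);xs=w[:,0]
for nm,sel in(("L",w[:,1]>y0+30),("R",w[:,1]<y0-30)):
    q=w[sel&(xs>xs.min()+10)&(xs<xs.min()+170)];print(nm,np.polyfit(q[:,0],q[:,1],1),np.polyval(np.polyfit(q[:,0],q[:,1],1),515),len(q))
q=w[(xs<xs.min()+6)];print("near",np.median(q[:,0]))
# arm bar: z>52 points
sub=C[180:345,225:290].reshape(-1,3);q=sub[(sub[:,2]>62)&(sub[:,2]<80)]
vx=cv2.fitLine(q[:,:2].astype(np.float32),cv2.DIST_HUBER,0,.01,.01).ravel();print("arm",vx,q.min(0),q.max(0),np.median(q[:,2]))
q=sub[(sub[:,2]>33)&(sub[:,2]<39)];print("plate",cv2.minAreaRect(q[:,:2].astype(np.float32)))
k=nonmat(s["color"],(435,115,580,250));w=toplane(s,k,6)[:,:2];print("rnd",cv2.fitEllipse(w.astype(np.float32)))
sub=C[115:250,435:580].reshape(-1,3);q=sub[(sub[:,2]>49)&(sub[:,2]<60)];print("hs top",cv2.minAreaRect(q[:,:2].astype(np.float32)),np.median(q[:,2]))
q=sub[(sub[:,2]>20)&(sub[:,2]<60)];print("hs all",cv2.minAreaRect(q[:,:2].astype(np.float32)))
E
```

```text
jig ((559.9348754882812, -129.6063232421875), (90.43026733398438, 211.00021362304688), 89.8027572631836)
L [-2.07331457e-03 -8.37141940e+01] -84.78195103496877 142
R [-3.03637217e-03 -1.72538185e+02] -174.1019162556746 142
near 454.642110941268
arm [ 9.9996358e-01 -8.5356459e-03  5.6803998e+02 -1.2887485e+02] [ 514.5148466  -148.45289983   62.03166106] [ 629.25324929 -111.76623494   75.15883634] 67.49545438811728
plate ((555.545654296875, -132.7761688232422), (40.478424072265625, 138.28973388671875), 88.20514678955078)
rnd ((479.8357238769531, 119.84334564208984), (122.72191619873047, 124.15083312988281), 159.04856872558594)
hs top ((481.821533203125, 118.68504333496094), (37.7913818359375, 59.542030334472656), 74.58934783935547) 53.03695454841781
hs all ((479.6723327636719, 119.03837585449219), (38.685577392578125, 92.58030700683594), 75.80973052978516)
```

drive_tool(steps=[3, -3, 0, 0, 0, 0, 0.2, 5.4, -6.2, 0, 0, 0, 0, 0, 5.4, -6.2, -5, 0, 0, 0, 0, 5.4, -6.2, -10, 0, 0, 0, 0, 5.4, -6.2, -15, 0, 0, 0, 0, 5.4, -6.2, -20, 0, 0, 0, 0, 5.4, -6.2, -23, 0, 0, 0, 0, 5.4, -6.2, -24.5, 0, 0, 0, 0, 5.4, -6.2, -24.5, 0, 0, 0, 0, 5.4, -6.2, -24.5, 0, 0, 0, 0], newtons=20)

```text
time_s: 3.15
ee_pos: [531.5, -128.0, 65.6]
eef_rot: [0.0, 3.14, -0.002]
ft_force: [0.3, -0.3, -1.1]
width: 42.8
```

drive_tool(steps=[0, 0, 0, 0, 0, 0, -1, 0, 0, 0, 0, 0, 0, -1, 0, 0, 0, 0, 0, 0, -1, 0, 0, 0, 0, 0, 0, -1, 0, 0, 0, 0, 0, 0, -1, 0, 0, 0, 0, 0, 0, -1])

```text
time_s: 3.9
ee_pos: [531.9, -128.3, 66.6]
eef_rot: [0.001, 3.139, -0.003]
ft_force: [-1.0, -0.7, 8.9]
width: 14.1
```

drive_tool(steps=[0.07, 0, 0.9, 0, 0, 0, -1, 0.3, 0, 1.7, 0, 0, 0, -1, 0.6, 0, 2.6, 0, 0, 0, -1, 0.9, 0, 3.4, 0, 0, 0, -1, 0.9, 0, 3.4, 0, 0, 0, -1])

```text
time_s: 4.53
ee_pos: [541.2, -128.3, 101.4]
eef_rot: [0.0, 3.138, -0.004]
ft_force: [-3.6, -1.9, 2.8]
width: 13.6
```

```bash
python3 - <<'E'
from h import *
s=snap("wrist");t=snap("scene")
c=cv2.resize(t["color"][200:330,200:360],(800,650))[:600]
cv2.imwrite("pics/w2.png",np.hstack([cv2.resize(s["color"],(400,300)),cv2.resize(t["color"][190:310,200:360],(400,300))]))
o=arm.observe();print(o["ee_pos"],o["ft_force"],o["width"])
E
```

```text
[ 541.04710852 -128.32586565  100.91490928] [-5.27661946 -2.43967966  4.22180634] 13.894329894231266
```

View pics/w2.png

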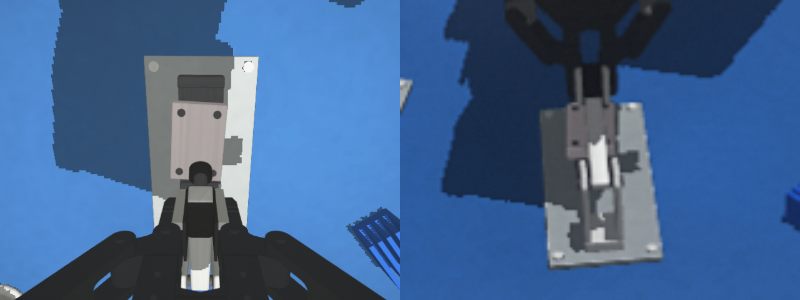

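drive_tool(steps=[0.9, 0, 1.45, 0, 0, 0, -1, 2.1, 0, 2.7, 0, 0, 0, -1, 3.5, 0, 3.75, 0, 0, 0, -1, 5.1, 0, 4.45, 0, 0, 0, -1, 6.8, 0, 4.85, 0, 0, 0, -1, 8.6, 0, 4.9, 0, 0, 0, -1, 9.5, 0, 4.8, 0, 0, 0, -1, 10.3, 0, 4.6, 0, 0, 0, -1, 11.1, 0, 4.3, 0, 0, 0, -1, 11.4, 0, 4.2, 0, 0, 0, -1])

```text
time_s: 5.88
ee_pos: [656.0, -128.9, 143.5]
eef_rot: [0.0, 3.135, -0.005]
ft_force: [-0.3, -4.6, 5.3]
width: 13.8
```

```bash
python3 - <<'E'
from h import *
t=snap("scene")
cv2.imwrite("pics/s3.png",cv2.resize(t["color"][150:330,180:420],(640,480)))
o=arm.observe();print(o["ee_pos"],o["ft_force"],o["width"])
E
```

```text
[ 656.15827092 -128.86763066  143.34799239] [-0.22990643 -4.26668983  6.83075919] 13.551576347220191
```

View pics/s3.png

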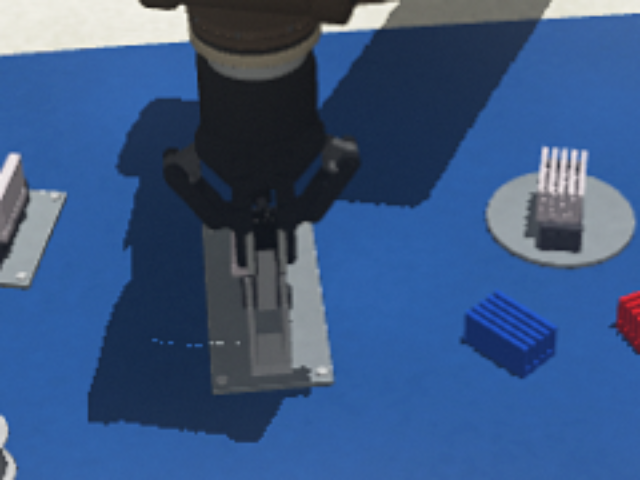

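The tool has led the arm to about 1.94 rad; now I let go and go to the heat sink.

drive_tool(steps=[0, 0, 0, 0, 0, 0, -0.3, 0, 0, 0, 0, 0, 0, 0, 0, 0, 0, 0, 0, 0, 0.2, 0, 0, 3, 0, 0, 0, 0.2, 0, 0, 8, 0, 0, 0, 0.4, -2, 2, 13, 0, 0, 0, 1, -6, 7, 14, 0, 0, -5, 1, -10, 12, 14, 0, 0, -10, 1, -14, 17, 14, 0, 0, -15, 1, -17.4, 22, 14, 0, 0, -15, 1])

```text
time_s: 7.18
ee_pos: [482.5, 89.7, 283.6]
eef_rot: [0.412, 3.108, -0.006]
ft_force: [1.4, 0.8, 0.6]
width: 85.7
```

drive_tool(steps=[-2, 2, 0, 0, 0, 0, 1, -5, 2.5, 0, 0, 0, 0, 1, -5, 2.5, 0, 0, 0, 0, 1, -5, 2.5, 0, 0, 0, 0, 1])

```text
time_s: 7.68
ee_pos: [433.0, 114.7, 283.8]
eef_rot: [0.412, 3.107, -0.006]
ft_force: [1.5, 0.1, 0.2]
width: 85.5
```

```bash
python3 - <<'E'
from h import *
import pickle
s=snap("wrist");pickle.dump(s,open("w4.pkl","wb"));C=cloud(s)
t=snap("top");pickle.dump(t,open("t4.pkl","wb"))
cv2.imwrite("pics/w4.png",np.hstack([cv2.resize(s["color"],(440,330)),cv2.resize(t["color"][180:330,350:510],(352,330))]))
o=arm.observe();print(o["ee_pos"],o["eef_rot"],o["ft_force"],o["width"])
r=np.linalg.norm(C[...,:2]-[480,119.5],axis=2)
for lo,hi in((46,60),(20,60)):
    q=C[(r<60)&(C[...,2]>lo)&(C[...,2]<hi)];print(lo,cv2.minAreaRect(q[:,:2].astype(np.float32)),q[:,2].max())
E
```

```text
[433.20024549 114.47779608 283.53087928] [ 0.41303812  3.107716   -0.00593965] [-0.25938996 -0.44934706  0.13810512] 85.68040455896897
46 ((481.74676513671875, 119.34447479248047), (35.565582275390625, 60.61228942871094), 75.02291107177734) 55.631499038369554
20 ((479.6641540527344, 119.83577728271484), (36.90707015991211, 92.11445617675781), 76.34369659423828) 55.631499038369554
```

View pics/w4.png

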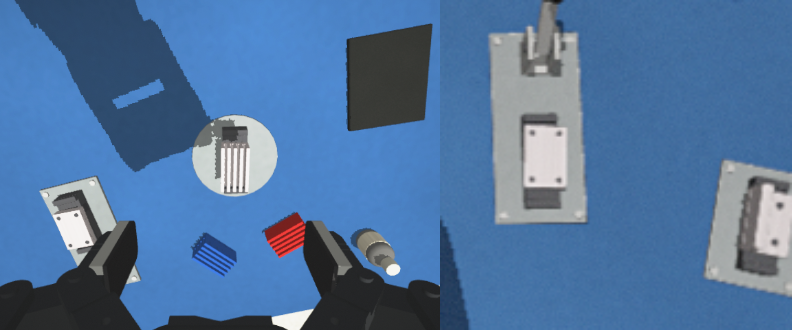

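Clamp arm stays open, with the plate still on the jig bed. Heat sink measured at (480.7, 119.5), jaw axis 75°, so I pick it up.

drive_tool(steps=[4.75, 0.5, -2, 0, 0, 0, 1, 4.75, 0.5, -7, 0, 0, 0, 0.6, 4.75, 0.5, -12, 0, 0, 0, 0.4, 4.75, 0.5, -17, 0, 0, 0, 0.4, 4.75, 0.5, -21, 0, 0, 0, 0.4, 4.75, 0.5, -23.5, 0, 0, 0, 0.4, 4.75, 0.5, -24.5, 0, 0, 0, 0.4, 4.75, 0.5, -24.5, 0, 0, 0, 0.4, 4.75, 0.5, -24.5, 0, 0, 0, 0.4], newtons=40)

```text
time_s: 8.9
ee_pos: [481.2, 119.5, 39.3]
eef_rot: [0.413, 3.106, -0.005]
ft_force: [-0.6, -0.4, 0.0]
width: 59.5
```

drive_tool(steps=[0, 0, 0, 0, 0, 0, -1, 0, 0, 0, 0, 0, 0, -1, 0, 0, 0, 0, 0, 0, -1, 0, 0, 0, 0, 0, 0, -1, 0, 0, 0, 0, 0, 0, -1])

```text
time_s: 9.52
ee_pos: [482.1, 120.6, 40.6]
eef_rot: [0.412, 3.103, -0.003]
ft_force: [0.2, 13.6, 7.7]
width: 35.4
```

```bash
python3 - <<'E'
from h import *
import pickle
s=pickle.load(open("w4.pkl","rb"));k=nonmat(s["color"],(490,25,639,205));w=toplane(s,k,8)[:,:2];print("pad",cv2.minAreaRect(w.astype(np.float32)))
print(arm.observe()["ee_pos"],arm.observe()["width"])
E
```

```text
pad ((429.3829040527344, 338.1246337890625), (101.05510711669922, 118.90093994140625), 83.8740234375)
[482.14758635 120.59902331  40.59931097] 35.39016510179827
```

drive_tool(steps=[0, 0, 1, 0, 0, 0, -1, 0, 0, 3, 0, 0, 0, -1, 0, 0, 6, 0, 0, 0, -1, -0.5, 3, 8, 0, 0, 0, -1, -1.5, 7, 8, 0, 0, 0, -1, -2.5, 11, 8, 0, 0, 0, -1, -3.5, 15, 8, 0, 0, 0, -1, -4.5, 19, 8, 0, 0, 0, -1, -5.2, 21.7, 7, 0, 0, 0, -1, -5.2, 21.7, 5, 0, 0, 0, -1])

```text
time_s: 10.78
ee_pos: [429.8, 339.4, 91.4]
eef_rot: [0.408, 3.102, -0.0]
ft_force: [0.8, -0.1, -1.0]
width: 35.5
```

```bash
python3 - <<'E'
from h import *
o=arm.observe();print(o["ee_pos"],o["eef_rot"],o["ft_force"],o["width"])
t=snap("scene");cv2.imwrite("pics/s5.png",cv2.resize(t["color"][120:270,380:560],(576,480)))
E
```

```text
[429.82277457 339.42181095  91.43122118] [ 4.08319902e-01  3.10166674e+00 -2.91054627e-04] [ 0.84784491 -0.09816355 -1.02226299] 35.47347007230857
```

View pics/s5.png

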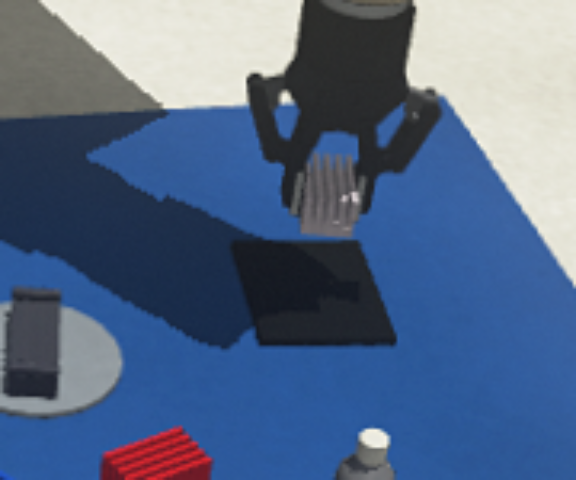

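drive_tool(steps=[0, 0, -2.5, 0, 0, 0, -1, 0, 0, -4.5, 0, 0, 0, -1, 0, 0, -5.7, 0, 0, 0, -1, 0, 0, -6.2, 0, 0, 0, -1, 0, 0, -6.4, 0, 0, 0, -1, 0, 0, -6.4, 0, 0, 0, -1, 0, 0, -6.4, 0, 0, 0, -1])

```text
time_s: 11.7
ee_pos: [429.2, 337.9, 26.2]
eef_rot: [0.41, 3.104, -0.004]
ft_force: [-1.6, -3.2, 7.8]
width: 35.5
```

drive_tool(steps=[0, 0, -0.1, 0, 0, 0, -1, 0, 0, -0.2, 0, 0, 0, -1, 0, 0, -0.2, 0, 0, 0, -1])

```text
time_s: 12.08
ee_pos: [429.2, 337.9, 26.1]
eef_rot: [0.41, 3.103, -0.003]
ft_force: [-5.9, -4.2, 22.6]
width: 35.7
```

drive_tool(steps=[0, 0, 0.1, 0, 0, 0, -1, 0, 0, 0.1, 0, 0, 0, -0.1, 0, 0, 0.1, 0, 0, 0, 0.0, 0, 0, 0.1, 0, 0, 0, 0.2, 0, 0, 0.3, 0, 0, 0, 0.5, 0, 0, 0.3, 0, 0, 0, 0.5, 0, 0, 4, 0, 0, 0, 0.8, 0, 0, 9, 0, 0, 0, 1, 0, -5, 13, 0, 0, 0, 1, 0, -8, 18, 0, 0, 0, 1])

```text
time_s: 13.32
ee_pos: [428.5, 256.4, 206.9]
eef_rot: [0.41, 3.105, -0.004]
ft_force: [0.3, 0.2, 0.4]
width: 85.9
```

```bash
python3 - <<'E'
from h import *
import pickle
o=arm.observe();print(o["ee_pos"],o["eef_rot"],o["joint_positions"])
s=snap("top");pickle.dump(s,open("t6.pkl","wb"));t=snap("scene")
cv2.imwrite("pics/p6.png",np.hstack([cv2.resize(s["color"][240:350,130:240],(400,400)),cv2.resize(t["color"][170:250,430:510],(400,400))]))
C=cloud(s);q=C[240:350,130:240].reshape(-1,3);q=q[(q[:,2]>30)&(q[:,2]<46)];print(cv2.minAreaRect(q[:,:2].astype(np.float32)),np.percentile(q[:,2],[5,50,95]))
E
```

```text
[428.53301898 256.41601108 206.88059134] [ 0.40963904  3.10453716 -0.0043452 ] [ 0.41049289  0.36727471  1.91602622 -0.01011685  0.85105643 -0.89128072]Traceback (most recent call last):
  File "<stdin>", line 6, in <module>
    return _quantile_unchecked(
        a, q, axis, out, overwrite_input, method, keepdims, weights)
    return _ureduce(a,
                    func=_quantile_ureduce_func,
    ...<5 lines>...
                    overwrite_input=overwrite_input,
                    method=method)
    r = func(a, **kwargs)
    result = _quantile(arr,
                       quantiles=q,
    ...<2 lines>...
                       out=out,
                       weights=wgt)
    slices_having_nans = np.isnan(arr[-1, ...])
                                  ~~~^^^^^^^^^
IndexError: index -1 is out of bounds for axis 0 with size 0
```

View pics/p6.png

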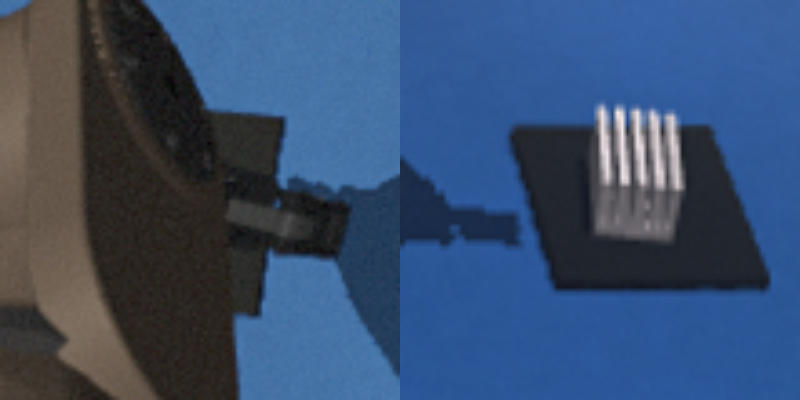

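Heat sink stands upright and released on the pad. Next, the bracket.

drive_tool(steps=[2, -5, 5, 0, 0, 0, 1, 4, -11, 9, 0, 0, 0, 1, 4, -17, 9, 0, 0, 0, 1, 4, -23, 9, 0, 0, 0, 1, 4, -29, 9, 0, 0, 0, 1, 4, -35, 9, 0, 0, 1, 1, 3, -41, 9, 0, 0, 2, 1, 2, -47, 9, 0, 0, 3, 1, 1, -53, 9, 0, 0, 3, 1, 0, -58, 9, 0, 0, 3, 1])

```text
time_s: 14.68
ee_pos: [429.9, -325.5, 300.0]
eef_rot: [0.331, 3.107, 0.004]
ft_force: [1.5, 0.2, 0.0]
width: 85.4
```

drive_tool(steps=[0, 0, 0, 0, 0, 0, 1, 0, 0, 0, 0, 0, 0, 1])

```text
time_s: 14.92
ee_pos: [429.8, -325.2, 299.3]
eef_rot: [0.332, 3.108, 0.005]
ft_force: [-0.8, 0.0, 0.3]
width: 85.6
```

```bash
python3 - <<'E'
from h import *
import pickle
o=arm.observe();print(o["ee_pos"],o["eef_rot"],o["joint_positions"])
s=snap("wrist");pickle.dump(s,open("w7.pkl","wb"));cv2.imwrite("pics/w7.png",s["color"])
C=cloud(s);r=np.linalg.norm(C[...,:2]-[447,-344],axis=2)
for n,lo,hi in(("wall",58,72),("foot",30,40),("bed+",15,80),("base",3,12)):
    q=C[(r<78)&(C[...,2]>lo)&(C[...,2]<hi)];print(n,len(q),cv2.minAreaRect(q[:,:2].astype(np.float32)),np.median(q[:,2]))
E
```

```text
[ 429.79874225 -325.15947305  299.34450026] [0.33213872 3.1075483  0.00513804] [-0.7758747   0.31468778  1.71064693  0.01423073  1.1055238  -2.1400336 ]
wall 769 ((452.0826416015625, -327.0769348144531), (10.002113342285156, 60.51005554199219), 77.12804412841797) 67.32760649622708
foot 2341 ((445.36114501953125, -343.1354675292969), (43.80189514160156, 90.65077209472656), 77.19822692871094) 33.3509270694496
bed+ 4193 ((445.78594970703125, -343.09368896484375), (44.07161331176758, 92.08493041992188), 77.19822692871094) 33.26920138685841
base 6074 ((449.65057373046875, -346.2792663574219), (94.04257202148438, 128.9064178466797), 76.34152221679688) 5.412346394705253
```

View pics/w7.png

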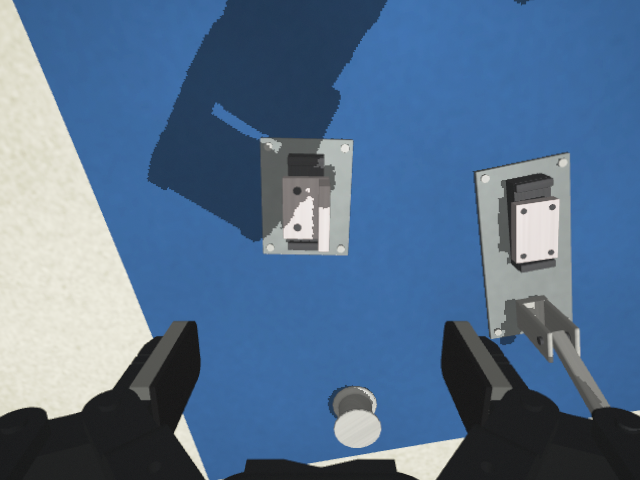

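Bracket wall at image (323,215), the +y side of the foot; bracket centre about (448.3, −343.7), jaw axis 77°.

drive_tool(steps=[1.85, -1.85, -3, 0, 0, -0.7, 0.7, 1.85, -1.85, -8, 0, 0, -0.7, 0.7, 1.85, -1.85, -13, 0, 0, -0.7, 0.7, 1.85, -1.85, -18, 0, 0, -0.7, 0.7, 1.85, -1.85, -22, 0, 0, -0.7, 0.7, 1.85, -1.85, -25, 0, 0, -0.7, 0.7, 1.85, -1.85, -26.8, 0, 0, -0.7, 0.7, 1.85, -1.85, -26.8, 0, 0, -0.7, 0.7, 1.85, -1.85, -26.8, 0, 0, -0.7, 0.7])

```text
time_s: 16.1
ee_pos: [449.1, -343.2, 32.7]
eef_rot: [0.348, 3.104, 0.003]
ft_force: [-1.1, -1.4, -0.6]
width: 72.5
```

drive_tool(steps=[0, 0, 0, 0, 0, 0, -1, 0, 0, 0, 0, 0, 0, -1, 0, 0, 0, 0, 0, 0, -1, 0, 0, 0, 0, 0, 0, -1, 0, 0, 0, 0, 0, 0, -1, 0, 0, 0, 0, 0, 0, -1], newtons=50)

```text
time_s: 16.85
ee_pos: [449.4, -343.5, 34.0]
eef_rot: [0.348, 3.103, 0.001]
ft_force: [-1.1, 2.0, 8.6]
width: 43.0
```

drive_tool(steps=[0, 0, 1, 0, 0, 0, -1, 0, 0, 4, 0, 0, 0, -1, 0.5, 1, 8, 0, 0, 0, -1, 1, 6, 10, 0, 0, 0, -1, 1.5, 12, 10, 0, 0, 0, -1, 2, 18, 10, 0, 0, 0, -1, 2.5, 24, 10, 0, 0, -0.5, -1, 3, 30, 10, 0, 0, -1, -1, 3.1, 36, 10, 0, 0, -1.4, -1, 3.1, 41, 10, 0, 0, -1.4, -1])

```text
time_s: 18.1
ee_pos: [480.3, 68.6, 134.8]
eef_rot: [0.385, 3.097, 0.001]
ft_force: [-0.2, 0.6, -1.7]
width: 43.1
```

drive_tool(steps=[0, 3, 0, 0, 0, 0, -1, 0, 5.3, 0, 0, 0, 0, -1, 0, 5.5, -2, 0, 0, 0, -1, 0, 5.5, -4, 0, 0, 0, -1, 0, 5.5, -4, 0, 0, 0, -1])

```text
time_s: 18.73
ee_pos: [479.8, 123.6, 94.4]
eef_rot: [0.385, 3.099, 0.0]
ft_force: [-0.9, -0.4, -0.6]
width: 43.1
```

```bash
python3 - <<'E'
from h import *
o=arm.observe();print(o["ee_pos"],o["eef_rot"],o["ft_force"],o["width"])
s=snap("wrist");t=snap("scene")
cv2.imwrite("pics/w8.png",np.hstack([cv2.resize(s["color"],(440,330)),cv2.resize(t["color"][140:260,330:450],(330,330))]))
E
```

```text
[479.7541985  123.61846016  94.43653407] [3.85425046e-01 3.09907803e+00 4.67435658e-04] [-0.86167538 -0.40321787 -0.62044769] 43.14956065364507
```

View pics/w8.png

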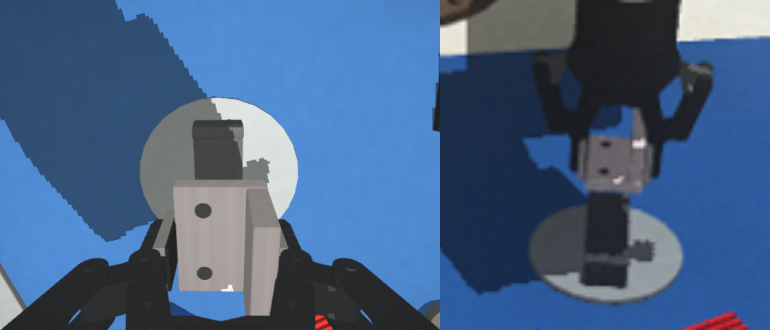

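Bracket held level and square to the bed. Correct y by −4 mm and lower.

drive_tool(steps=[0.1, -0.38, -0.5, 0, 0, 0, -1, 0.1, -0.38, -2, 0, 0, 0, -1, 0.1, -0.38, -4, 0, 0, 0, -1, 0.1, -0.38, -5.2, 0, 0, 0, -1, 0.1, -0.38, -5.7, 0, 0, 0, -1, 0.1, -0.38, -5.9, 0, 0, 0, -1, 0.1, -0.38, -6.0, 0, 0, 0, -1, 0.1, -0.38, -6.0, 0, 0, 0, -1])

```text
time_s: 19.82
ee_pos: [481.6, 119.8, 35.8]
eef_rot: [0.385, 3.096, 0.001]
ft_force: [0.0, 0.2, -2.0]
width: 43.3
```

drive_tool(steps=[-0.05, 0, -0.1, 0, 0, 0, -1, -0.05, 0, -0.2, 0, 0, 0, -1, -0.05, 0, -0.25, 0, 0, 0, -1, -0.05, 0, -0.25, 0, 0, 0, -1])

```text
time_s: 20.32
ee_pos: [481.2, 119.8, 34.0]
eef_rot: [0.385, 3.096, 0.002]
ft_force: [-1.9, -0.7, 10.4]
width: 43.2
```

drive_tool(steps=[0, 0, 0.05, 0, 0, 0, -0.1, 0, 0, 0.05, 0, 0, 0, 0.1, 0, 0, 0.1, 0, 0, 0, 0.4, 0, 0, 0.1, 0, 0, 0, 0.5, 0, 0, 0.1, 0, 0, 0, 0.6, 0, 0, 3, 0, 0, 0, 0.6, 0, 0, 8, 0, 0, 0, 0.7, 0, -2, 13, 0, 0, 0, 1, 0, -6, 18, 0, 0, 4, 1, 0, -11, 23, 0, 0, 8, 1])

```text
time_s: 21.58
ee_pos: [480.9, 15.9, 259.0]
eef_rot: [0.163, 3.115, 0.004]
ft_force: [1.1, 0.4, 0.3]
width: 85.1
```

drive_tool(steps=[0, -4, 1, 0, 0, 6, 1, -1, -8, 2, 0, 0, 6, 1, -1, -8, 2, 0, 0, 6, 1, -1, -8, 2, 0, 0, 6, 1])

```text
time_s: 22.08
ee_pos: [470.7, -63.8, 278.7]
eef_rot: [0.001, 3.119, 0.006]
ft_force: [-0.1, -0.0, 0.0]
width: 85.2
```

```bash
python3 - <<'E'
from h import *
import pickle
o=arm.observe();print(o["ee_pos"],o["eef_rot"],o["joint_positions"])
s=snap("wrist");pickle.dump(s,open("w9.pkl","wb"));cv2.imwrite("pics/w9.png",s["color"])
C=cloud(s)
for nm,c,L in(("rnd",(479.7,119.6),(("wall",58,74),("foot",30,40),("bed+",15,80))),("jig",(514.6,-129.4),(("plate",32,42),("bed+",15,60)))):
  r=np.linalg.norm(C[...,:2]-c,axis=2)
  for n,lo,hi in L:
    q=C[(r<62)&(C[...,2]>lo)&(C[...,2]<hi)];print(nm,n,len(q),cv2.minAreaRect(q[:,:2].astype(np.float32)),np.median(q[:,2]))
E
```

```text
[470.72622012 -63.80550123 278.7490243 ] [7.31124970e-04 3.11936107e+00 6.44138541e-03] [-0.27896761  0.23726408  1.8853748   0.01199416  0.99875499 -1.85568641]
rnd wall 1323 ((483.9547424316406, 134.70301818847656), (11.902077674865723, 59.3509521484375), 76.9316635131836) 66.78487283093943
rnd foot 3043 ((478.9696350097656, 117.17819213867188), (43.44396209716797, 90.77886962890625), 75.10337829589844) 33.38252608309659
rnd bed+ 6868 ((479.4251403808594, 118.52936553955078), (45.40964889526367, 92.36103057861328), 76.16404724121094) 33.60409208515793
jig plate 2704 ((517.0985107421875, -131.4936065673828), (40.02739334106445, 60.698184967041016), 86.63377380371094) 35.37408906541435
jig bed+ 4145 ((514.42724609375, -131.19082641601562), (40.81291961669922, 92.67549133300781), 88.04131317138672) 34.81790304747841
```

View pics/w9.png

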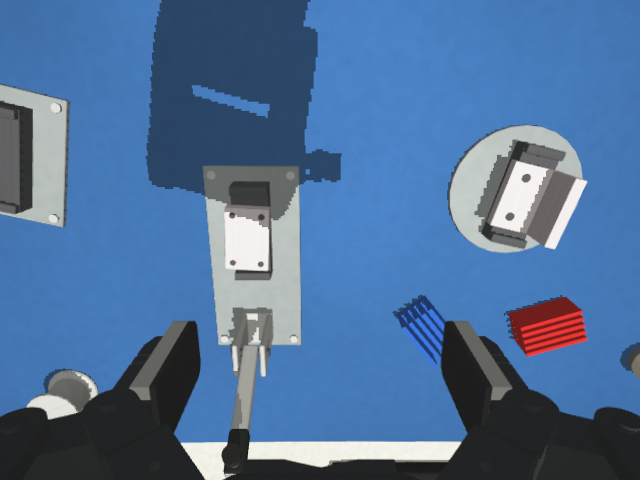

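Bracket lies square on the round nest (wall at (555,215)). Plate at (248,240) in the jig: centre (517.1, −131.5), jaw axis 86.6°. Also correcting a 1.3° tool tilt.

drive_tool(steps=[2, -4, -1, 0, 0.6, -1.7, 0.7, 4.65, -6.75, -4, 0, 1.3, -3.4, 0.6, 4.65, -6.75, -9, 0, 1.3, -3.4, 0.6, 4.65, -6.75, -14, 0, 1.3, -3.4, 0.6, 4.65, -6.75, -19, 0, 1.3, -3.4, 0.6, 4.65, -6.75, -22.5, 0, 1.3, -3.4, 0.6, 4.65, -6.75, -24.8, 0, 1.3, -3.4, 0.6, 4.65, -6.75, -24.8, 0, 1.3, -3.4, 0.6, 4.65, -6.75, -24.8, 0, 1.3, -3.4, 0.6], newtons=40)

```text
time_s: 23.25
ee_pos: [517.7, -130.4, 31.2]
eef_rot: [-0.091, -3.14, -0.005]
ft_force: [0.4, -0.2, 0.9]
width: 68.8
```

drive_tool(steps=[0, 0, -0.1, 0, 0, 0, -1, 0, 0, -0.1, 0, 0, 0, -1, 0, 0, -0.1, 0, 0, 0, -1, 0, 0, -0.1, 0, 0, 0, -1, 0, 0, -0.1, 0, 0, 0, -1, 0, 0, -0.1, 0, 0, 0, -1])

```text
time_s: 24.0
ee_pos: [518.2, -130.4, 31.3]
eef_rot: [0.091, 3.139, 0.005]
ft_force: [-0.3, 1.8, 5.0]
width: 39.5
```

drive_tool(steps=[0, 0, 1, 0, 0, 0, -1, 0, 0, 4, 0, 0, 0, -1, -1, -1, 7, 0, 0, 0, -1, -3, -5, 8, 0, 0, -3, -1, -5, -10, 8, 0, 0, -6, -1, -6.5, -15, 8, 0, 0, -9.7, -1, -7.1, -20, 8, 0, 0, -9.7, -1, -7.1, -21.3, 6, 0, 0, -9.7, -1, -7.1, -21.3, 4, 0, 0, -9.7, -1, -7.1, -21.3, 4, 0, 0, -9.7, -1])

```text
time_s: 25.25
ee_pos: [446.6, -343.2, 70.9]
eef_rot: [0.357, 3.121, 0.006]
ft_force: [0.7, 0.5, -1.2]
width: 39.0
```

```bash
python3 - <<'E'
from h import *
o=arm.observe();print(o["ee_pos"],o["eef_rot"],o["ft_force"],o["width"])
s=snap("wrist");t=snap("scene")
cv2.imwrite("pics/w10.png",np.hstack([cv2.resize(s["color"],(440,330)),cv2.resize(t["color"][150:270,110:230],(330,330))]))
E
```

```text
[ 446.59769532 -343.1628945    70.91917531] [0.35693485 3.1209779  0.00622533] [ 0.67955543  0.53055754 -1.16239398] 38.96941994885491
```

View pics/w10.png

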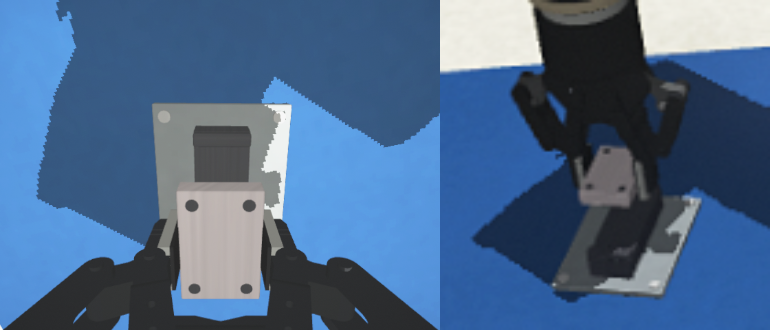

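Plate held level, square over the bed. Lower and release.

drive_tool(steps=[0, 0, -1.5, 0, 0, 0, -1, 0, 0, -3, 0, 0, 0, -1, 0, 0, -3.5, 0, 0, 0, -1, 0, 0, -3.8, 0, 0, 0, -1, 0, 0, -4.0, 0, 0, 0, -1, 0, 0, -4.05, 0, 0, 0, -1, 0, 0, -4.05, 0, 0, 0, -1])

```text
time_s: 26.22
ee_pos: [447.4, -343.4, 31.8]
eef_rot: [0.356, 3.119, 0.004]
ft_force: [-0.6, -0.1, -0.9]
width: 39.1
```

drive_tool(steps=[0, 0, -0.1, 0, 0, 0, -1, 0, 0, -0.15, 0, 0, 0, -1, 0, 0, -0.2, 0, 0, 0, -1, 0, 0, -0.2, 0, 0, 0, -1])

```text
time_s: 26.72
ee_pos: [447.5, -343.5, 31.2]
eef_rot: [0.355, 3.118, 0.002]
ft_force: [-3.5, 4.0, 16.2]
width: 39.0
```

drive_tool(steps=[0, 0, 0.1, 0, 0, 0, -0.1, 0, 0, 0.1, 0, 0, 0, 0.1, 0, 0, 0.1, 0, 0, 0, 0.4, 0, 0, 0.1, 0, 0, 0, 0.5, 0, 0, 3, 0, 0, 0, 0.6, 0, 0, 8, 0, 0, 0, 0.7, 1, 0, 13, 0, 0, 0, 1, 2, 2, 18, 0, 0, 0, 1, 2, 7, 23, 0, 0, 0, 1, 2, 13, 24, 0, 0, 0, 1])

```text
time_s: 27.98
ee_pos: [467.9, -218.1, 272.3]
eef_rot: [0.357, 3.114, -0.0]
ft_force: [1.2, -0.1, -1.4]
width: 85.3
```

drive_tool(steps=[1, 6, 1, 0, 1, 0, 1, 1, 12, 1, 0, 1, 0, 1, 1, 18, 1, 0, 1, 0, 1, 1, 24, 1, 0, 1, 0, 1, 1, 30, 1, 0, 1, 0, 1, 0, 36, 1, 0, 1, 0, 1, -1, 42, 0, 0, 1, -1, 1, -4, 47, -1, 0, 1, -1, 1, -5, 50, -1, 0, 1, -1, 1, -5, 50, -1, 0, 1, -1, 1])

```text
time_s: 29.22
ee_pos: [417.0, 283.5, 262.1]
eef_rot: [-0.379, -3.108, 0.004]
ft_force: [-0.4, 0.3, -0.4]
width: 85.8
```

```bash
python3 - <<'E'
from h import *
import pickle
o=arm.observe();print(o["ee_pos"],o["eef_rot"],o["joint_positions"])
s=snap("wrist");pickle.dump(s,open("w11.pkl","wb"));t=snap("top")
cv2.imwrite("pics/w11.png",np.hstack([cv2.resize(s["color"],(440,330)),cv2.resize(t["color"][180:330,350:530],(360,330))]))
C=cloud(s);r=np.linalg.norm(C[...,:2]-(430,338),axis=2)
for lo,hi in((30,45),(14,45)):
  q=C[(r<50)&(C[...,2]>lo)&(C[...,2]<hi)];print("hs",len(q),cv2.minAreaRect(q[:,:2].astype(np.float32)),np.median(q[:,2]))
C=cloud(t);r=np.linalg.norm(C[...,:2]-(445.8,-343.1),axis=2);b=t["color"].min(2)
q=C[(r<50)&(C[...,2]>31)&(C[...,2]<42)&(b>90)];print("plate",len(q),cv2.minAreaRect(q[:,:2].astype(np.float32)),np.median(q[:,2]))
r=np.linalg.norm(C[...,:2]-(514.6,-129.8),axis=2)
q=C[(r<52)&(C[...,2]>16)&(C[...,2]<36)];print("bed",len(q),cv2.minAreaRect(q[:,:2].astype(np.float32)),np.median(q[:,2]))
E
```

```text
[416.98473712 283.46119539 262.09892921] [-0.37910897 -3.10772192  0.00361774] [ 0.46403907  0.30965316  1.82876671  0.0047817   1.01348184 -0.86652812]
hs 2152 ((429.2669372558594, 336.4228210449219), (36.28376770019531, 60.1192741394043), 74.4745864868164) 37.16503791277887
hs 3240 ((429.2591247558594, 336.4258117675781), (36.2897834777832, 60.311912536621094), 74.49358367919922) 36.27322451966401
plate 553 ((447.83673095703125, -344.9703674316406), (39.90949249267578, 89.32553100585938), 78.26017761230469) 36.11935747026689
bed 696 ((515.1220092773438, -128.90838623046875), (34.70507049560547, 91.10677337646484), 89.8843994140625) 24.403398347979817
```

View pics/w11.png

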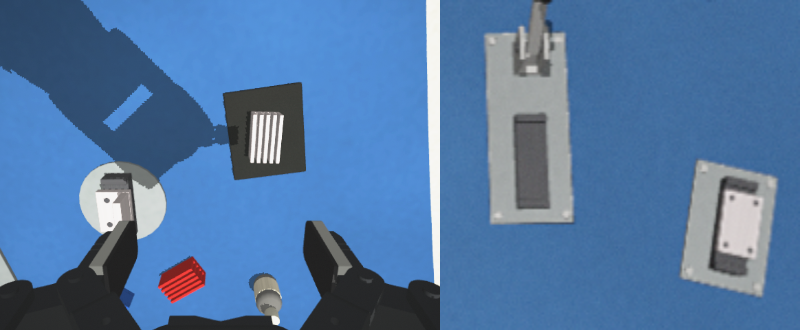

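Plate is seated on the rectangular nest, the jig bed is empty with its arm still open, and the heat sink on the pad is at (429.3, 336.4), jaw 74.5°.

drive_tool(steps=[1.23, 4, -1, 0, 0, -1.6, 0.8, 1.23, 5.3, -5, 0, 0, -1.6, 0.6, 1.23, 5.3, -10, 0, 0, -1.6, 0.5, 1.23, 5.3, -15, 0, 0, -1.6, 0.5, 1.23, 5.3, -19, 0, 0, -1.6, 0.5, 1.23, 5.3, -22, 0, 0, -1.6, 0.5, 1.23, 5.3, -23.4, 0, 0, -1.6, 0.5, 1.23, 5.3, -23.4, 0, 0, -1.6, 0.5, 1.23, 5.3, -23.4, 0, 0, -1.6, 0.5])

```text
time_s: 30.45
ee_pos: [430.8, 334.8, 29.3]
eef_rot: [-0.427, -3.103, 0.002]
ft_force: [-0.3, 0.2, -0.1]
width: 64.1
```

drive_tool(steps=[0, 0, 0, 0, 0, 0, -1, 0, 0, 0, 0, 0, 0, -1, 0, 0, 0, 0, 0, 0, -1, 0, 0, 0, 0, 0, 0, -1, 0, 0, 0, 0, 0, 0, -1, 0, 0, 0, 0, 0, 0, -1])

```text
time_s: 31.2
ee_pos: [431.3, 335.1, 30.5]
eef_rot: [-0.427, -3.105, 0.0]
ft_force: [0.5, -0.4, 8.8]
width: 35.3
```

drive_tool(steps=[0, 0, 1, 0, 0, 0, -1, 0, 0, 4, 0, 0, 0, -1, 1, -2, 8, 0, 0, 0, -1, 2.5, -7, 12, 0, 0, 3, -1, 4, -13, 12, 0, 0, 6, -1, 5, -19, 12, 0, 0, 9, -1, 6, -25, 12, 0, 0, 12, -1, 7, -31, 12, 0, 0, 15.7, -1, 8, -37, 12, 0, 0, 15.7, -1, 8.5, -42, 12, 0, 0, 15.7, -1])

```text
time_s: 32.45
ee_pos: [516.4, -87.2, 151.3]
eef_rot: [-0.0, -3.135, 0.002]
ft_force: [0.6, 0.1, -0.6]
width: 35.4
```

drive_tool(steps=[0, -3, 0, 0, 0, 0, -1, 0, -4.4, -1, 0, 0, 0, -1, 0, -4.4, -4, 0, 0, 0, -1, 0, -4.4, -7, 0, 0, 0, -1, 0, -4.4, -7, 0, 0, 0, -1])

```text
time_s: 33.08
ee_pos: [515.4, -130.1, 79.7]
eef_rot: [0.001, -3.131, -0.0]
ft_force: [-0.3, -0.1, -1.6]
width: 35.5
```

```bash
python3 - <<'E'
from h import *
o=arm.observe();print(o["ee_pos"],o["eef_rot"],o["ft_force"],o["width"])
s=snap("wrist");t=snap("scene")
cv2.imwrite("pics/w12.png",np.hstack([cv2.resize(s["color"],(440,330)),cv2.resize(t["color"][170:300,210:340],(330,330))]))
E
```

```text
[ 515.4322077  -130.14085015   79.71742868] [ 1.03524203e-03 -3.13113377e+00 -1.81952227e-04] [-0.30525048 -0.1433671  -1.57515846] 35.456232906558945
```

View pics/w12.png

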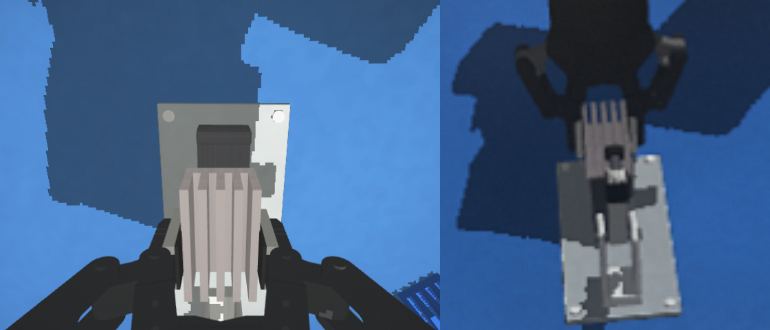

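Heat sink is level and aligned over the bed; lowering.

drive_tool(steps=[0.12, 0.1, -1, 0, 0, 0, -1, 0.12, 0.1, -2.2, 0, 0, 0, -1, 0.12, 0.1, -2.8, 0, 0, 0, -1, 0.12, 0.1, -3.1, 0, 0, 0, -1, 0.12, 0.1, -3.3, 0, 0, 0, -1, 0.12, 0.1, -3.4, 0, 0, 0, -1, 0.12, 0.1, -3.4, 0, 0, 0, -1])

```text
time_s: 34.05
ee_pos: [517.8, -129.7, 47.9]
eef_rot: [0.001, -3.135, 0.002]
ft_force: [0.3, 0.2, -1.0]
width: 35.4
```

drive_tool(steps=[-0.05, 0.03, -0.1, 0, 0, 0, -1, -0.05, 0.03, -0.2, 0, 0, 0, -1, -0.05, 0.03, -0.27, 0, 0, 0, -1, -0.05, 0.03, -0.27, 0, 0, 0, -1])

```text
time_s: 34.55
ee_pos: [517.3, -129.4, 46.5]
eef_rot: [0.001, -3.136, 0.003]
ft_force: [-4.3, 1.9, 17.6]
width: 35.4
```

Seated. Release, retreat and check everything.

drive_tool(steps=[0, 0, 0.1, 0, 0, 0, -0.1, 0, 0, 0.1, 0, 0, 0, 0.0, 0, 0, 0.1, 0, 0, 0, 0.2, 0, 0, 0.1, 0, 0, 0, 0.4, 0, 0, 3, 0, 0, 0, 0.5, 0, 0, 8, 0, 0, 0, 0.7, -1, 1, 13, 0, 0, 0, 1, -4, 5, 18, 0, 0, 0, 1, -5, 8, 23, 0, 0, 0, 1, -5, 8, 23, 0, 0, 0, 1])

```text
time_s: 35.8
ee_pos: [467.4, -48.2, 279.7]
eef_rot: [0.004, -3.141, 0.005]
ft_force: [0.2, 0.3, -1.8]
width: 84.9
```

```bash
python3 - <<'E'
from h import *
o=arm.observe();print(o["time_s"],o["ee_pos"],o["eef_rot"],o["ft_force"])
s=snap("wrist");t=snap("top")
cv2.imwrite("pics/w13.png",cv2.resize(s["color"],(640,480)))
for nm,c,L in(("jig hs",(515,-129.2),((46,60),)),("jig all",(515,-129.2),((16,60),)),("brk wall",(479.7,119.6),((58,74),)),("plate",(445.8,-343.1),((31.5,42),))):
  for vn,v in(("w",s),("t",t)):
    C=cloud(v);r=np.linalg.norm(C[...,:2]-c,axis=2)
    for lo,hi in L:
      q=C[(r<50)&(C[...,2]>lo)&(C[...,2]<hi)]
      if len(q)>50: print(nm,vn,len(q),np.round(np.array(sum([list(x) if hasattr(x,'__len__') else [x] for x in cv2.minAreaRect(q[:,:2].astype(np.float32))],[])),1),np.median(q[:,2]))
E
```

```text
35.8 [467.4126845 -48.1574679 279.6876572] [ 0.00406092 -3.14147258  0.00475432] [ 0.15965236  0.31767054 -1.80428094]
jig hs w 2141 [ 514.5 -130.8   37.4   60.6   90. ] 53.04967503998199
jig all w 4360 [ 514.6 -130.6   37.6   92.6   90. ] 45.59180704393094
brk wall w 1291 [484.2 134.4  11.9  60.2  76.2] 66.86365242725498
brk wall t 158 [484.9 133.6  10.4  59.6  75.8] 67.25154942746678
plate w 279 [ 451.5 -325.6    3.2   60.3   77. ] 33.90202932518281
plate t 568 [ 446.3 -344.7   39.8   90.1   78. ] 36.043788960651796
```

View pics/w13.png

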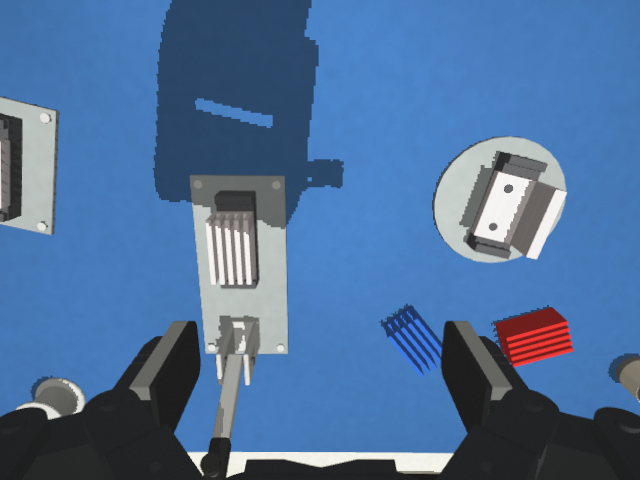

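```bash
python3 -c "
from bench import arm
print(arm.job_done())"
```

```text
the job is handed in; nothing more can be done
None
```

I opened the clamp first, with the plate still in the jig, and it has stayed open. I then parked the heat sink on the pad and moved the bracket to the round nest, the plate to the rectangular nest, and the heat sink into the jig. I handed the job in at about 36 s of the 134 s allowed; it returned no verdict.

**Last checks (pictures and depth, good to about 2 mm):**
- **Heat sink:** about 2 mm or less from the jig bed's centre and squared to it, top at 53 mm (54 mm if seated).
- **Bracket:** about 2 mm from the round nest's centre and squared within 1°. Its wall top reads 67 mm (68 mm if seated).
- **Plate:** about 1.5 mm from the rectangular nest's centre and squared within about 1°, top at 36 mm (36 mm if seated). This comes from the top camera. Its depth blob there also took in the bed's end stops, so the position along the bed is less certain. In the final wrist picture only a sliver of the nest was in view, so that reading could not confirm the plate.
- **Clamp, bystanders and gripper:** the clamp arm is visibly past centre; I led it to about 1.94 rad before letting go. I did not measure the bottle and spool again, but both look undisturbed, and the gripper is clear of everything.

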